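Lay out the parcel counter: weigh-stack, tape and stamp

TASK

Get the parcel counter ready for weighing and sealing. Stack the three cartons on the middle of the steel scale plate, largest at the bottom, then the medium, then the smallest on top, each centred on the one below, with all their long sides along the long side of the plate. Lay the tape roll flat on the middle of the round cork mat and stand the rubber stamp upright on the counter midway between the middle of the scale plate and the middle of the cork mat; leave the pen cup, the stapler and the glue stick where they are.

Things in the scene. Friction and masses are not known exactly. Their poses are not given: they have to be found in the camera images.
- scale: Parcel scale, fixed: flat steel plate on a slightly smaller black base, 120 mm along x, 150 mm along y (long side), top 30 mm high; rigid, does not sink. Origin: middle of its underside, on the counter. It and the cork mat swap sides between starts; the line between their middles is 300 mm long and runs along the scale's y axis (either way).
- cork_mat: Round cork mat, 100 mm in diameter, 4 mm thick, fixed to the counter. Origin: middle of its underside, on the counter.
- carton_large: Largest of three closed brown cardboard cartons (rigid, with a strip of tan tape and a white label on top): 60 mm along x, 130 mm along y (long side), 45 mm high; about 0.28 kg. Starts flat on the counter. Origin: middle of its underside.
- carton_medium: Middle-sized brown cardboard carton: 54 mm along x, 95 mm along y (long side), 40 mm high; about 0.18 kg. Starts flat on the counter. Origin: middle of its underside.
- carton_small: Smallest brown cardboard carton: 46 mm along x, 64 mm along y (long side), 36 mm high; about 0.09 kg. Starts flat on the counter. Origin: middle of its underside.
- tape_roll: Roll of tan packing tape lying flat, an upright cylinder 58 mm in diameter and 45 mm high; its small dark core is closed (nothing goes in), so grip it across its outside. About 0.12 kg. Origin: middle of its underside, z up its axis.
- stamp: Wooden rubber stamp standing upright: block 38 mm along x, 60 mm along y, 22 mm high, and on its middle a dark round handle whose knob is 29 mm in diameter from 50 to 68 mm above the origin (neck 18 mm in diameter at 34 mm), top at 75 mm. About 0.09 kg. Origin: middle of its underside.
- pen_cup: Bystander, loose: grey round pen cup, 72 mm in diameter, 90 mm high with pens up to 135 mm. Origin: middle of its underside.
- stapler: Bystander, loose: black stapler lying flat, 34 mm along x, 125 mm along y, 43 mm high. Origin: middle of its underside.
- glue_stick: Bystander, loose: short white glue stick with a black cap lying flat, 18 mm along x, 60 mm along y, 16 mm high. Origin: middle of its underside.
Things that resemble listed ones, but are neither listed nor needed, are in the scene too. What is shaped like the carton_medium but purple is not meant.

How it is judged:
By the outcome, as a careful person would: the job done as asked, in the order asked, and still so for the second after the job is handed in, with the robot touching nothing.
It also fails if it takes over 109 s, if anything falls off the work surface, if the arm or the gripper's body presses on something with over 40 N, if the wrist force passes 120 N, or if a joint passes its speed limit or range.

ROBOT

A 6-joint arm with a two-finger parallel gripper is mounted at the origin on the work surface. World frame = base frame: x ahead of the robot, y to its left, z up, the work surface at z = 0. Lengths are in m, angles in rad, forces in N, time in s.
With the tool pointing down it reaches from about 0.25 to 0.85 m from the base axis. Payload 12.5 kg.
Tool frame: the origin (TCP) lies between the finger pads; the fingertips stand 17 mm ahead of it and the grasp point (between the pads) lies 2 mm behind it; z points along the fingers, y is the line along which they close (so a half turn about z gives the same grasp; the last joint's range is limited). The gripper opens to 93 mm and grips with 3 to 60 N. Pads are 15 mm wide; open, the fingers measure 128 mm over their backs; the gripper's body (75 mm by 188 mm) begins 65 mm behind the grasp point.
Start: joints at [-1.407, 0.351, 1.652, -0, 1.139, -0.085], TCP at [0.135, -0.533, 0.236] pointing down, gripper open.
Joint ranges: [-2.75, 2.75], [-0.79, 2.1], [0.01, 2.65], [-1.57, 4.71], [0.07, 3.14], [-2.87, 2.87]. Speed limits (rad/s): [2.22, 2.22, 2.79, 3.14, 3.14, 3.14].

INTERFACE

Orientations are given as a unit quaternion [x, y, z, w].
In Python, from rig import bot gives the robot as it stands. The module is installed in compiled form; this text tells all that it offers.
- The arm moves only by the shell command python3 -m pendant 'ROWS' [FORCE]. ROWS is JSON, a list of rows, each a list of 5 numbers: the closure in counts, from 0 (fully open) to 255 (shut), then the shift along the tool's x, y, z in mm, then the turn about the tool's z in degrees. A call has exactly 10 rows; each row is the pose to reach, as a shift and turn from the pose commanded when the call began, along the tool's axes at that moment; what a row does not reach only later rows make up. A row lasts 1/12 s, in which the tool goes at most 41.7 mm and 7.16 degrees, less where a joint would pass 70% of its speed; a pose out of reach is approached as far as the arm can. A call with a gripper value outside its range is refused whole. The fingers move at their own pace and stop on an object; FORCE is the grip in N (left out, the last holds). Time passes only in rows, so rows that repeat a pose let the fingers close, or fill a call up. It gives the time, the measured TCP pose, the force, the opening and the grip force at its end, in the units of the state.
- bot.get_obs(): the state, without advancing time (a new reading comes with each control period).
- bot.camera(name): name is "scene" or "top" or "wrist"; returns the picture (384x512x3 uint8, blue, green, red); there is no depth.
- bot.calibration(name): a dict with "fovy" (degrees; the focal length in pixels is half the picture's height over the tangent of half this angle, whatever the lens; pixels are square), "cx", "cy" (the principal point, pixels), "origin" and "rotation" of the camera in the world. Camera axes: x right, y down, z forward; pixel columns grow to the right and rows downward; lengths in m; the calibration is good to about 2 mm. A picture is of the moment at which its call begins: read the wrist's pose just before it. calibration takes no time and is no camera call; for the wrist camera it gives the pose at the moment of the call.
- bot.hand_in(): hands the job in; it is judged then, once.
Trained networks look in the newest picture that a camera, given by its name, has taken for a name from the list of things; names that differ only in an ending like _2 or _b are one class to them, and where a whole thing is asked for, a point or a joint stands for the part that bears it (a point fixed in the world has none). Each returns a list of dicts, best first, with "p" (0 to 1); they miss things now and then, are a little off and sometimes report something else, mostly with a low value. They report only what shows in the picture. A call takes as long as a camera call. They do not tell look-alikes from the thing itself.
- bot.boxes_of(camera, thing): "extent" ([left, top, right, bottom] in pixels, round what is visible of it).
The state is a dict: "time": time; "joint_pos": joint angles; "dq": joint speeds; "joint_torque": joint torques, N m; "ee_pos": TCP position; "ee_rot": TCP orientation; "ft_force": force on the tool from outside, world axes, zero at the start; "ft_torque": the same for the moment, N m; "opening": finger opening in m; "gripper_force": force on a finger pad.
Only numpy, scipy, OpenCV 4.12 (cv2) and the standard library are available. Lean on these libraries where they do the work, as an engineer would, in place of code of your own. Each camera call takes 0.05 s, during which the arm holds its last target. There are 200 camera calls.

## Working session

There is one attempt and no reset: what is moved stays moved. The work goes in short steps, Python scripts to look and compute and a shell command to move; the robot and the scene stay as the last step left them, time stands still between calls to the robot, and variables do not carry over. Pictures are saved under pics/ and viewed, at most 14 in all, crops included, and the job is handed in when it is done.

```bash
mkdir -p pics; python3 - <<'E'
from rig import bot
import cv2,numpy as np
for n in("top","scene"):
    im=bot.camera(n); cv2.imwrite(f"pics/{n}0.png",im); c=bot.calibration(n); print(n,{k:np.round(v,4).tolist() for k,v in c.items()})
o=bot.get_obs(); print(o["time"],o["ee_pos"],o["ee_rot"],o["opening"])
for t in "scale cork_mat carton_large carton_medium carton_small tape_roll stamp pen_cup stapler glue_stick".split():
    print(t,[(round(d["p"],2),np.round(d["extent"]).tolist()) for d in bot.boxes_of("top",t)][:4])
E
```

```text
top {'fovy': 43.3756, 'cx': 251.6712, 'cy': 192.2511, 'origin': [0.3859, 0.0303, 1.3739], 'rotation': [-0.6982, 0.7137, -0.0316, 0.0465]}
scene {'fovy': 47.2618, 'cx': 249.9825, 'cy': 192.3971, 'origin': [1.0728, 0.7854, 1.0414], 'rotation': [0.2763, 0.8917, -0.3403, -0.1128]}
0.1 [ 0.13539018 -0.53277341  0.23515829] [ 9.92273811e-01  1.24066186e-01 -3.28139820e-05 -5.13635334e-04] 0.09316643946293211
scale [(0.8, [189.0, 137.0, 242.0, 180.0])]
cork_mat [(0.65, [302.0, 140.0, 340.0, 171.0])]
carton_large [(0.71, [374.0, 197.0, 427.0, 226.0])]
carton_medium [(0.9, [119.0, 196.0, 157.0, 223.0]), (0.7, [87.0, 236.0, 126.0, 266.0])]
carton_small [(0.91, [331.0, 218.0, 358.0, 234.0])]
tape_roll [(0.63, [261.0, 214.0, 284.0, 233.0])]
stamp [(0.61, [190.0, 228.0, 213.0, 250.0]), (0.16, [262.0, 214.0, 282.0, 233.0])]
pen_cup [(0.93, [380.0, 113.0, 419.0, 139.0])]
stapler [(0.72, [122.0, 128.0, 160.0, 167.0])]
glue_stick [(0.73, [303.0, 141.0, 337.0, 170.0]), (0.47, [258.0, 195.0, 281.0, 200.0])]
```

View pics/top0.png

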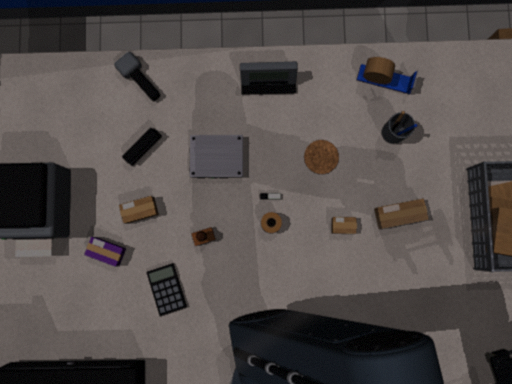

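View pics/scene0.png

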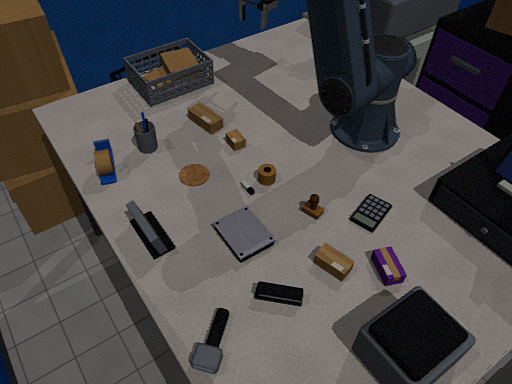

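Brown medium carton at (138,209), purple look-alike at (106,251). The brown one fits the description, and I'll confirm it in an enlarged crop. Brown things that aren't needed also sit in the basket (~(500,210)) and on a blue tape dispenser (385,75). The loose roll at (271,222) is the tape roll.

```bash
cat > h.py <<'E'
from rig import bot
import cv2,numpy as np
from scipy.optimize import minimize
from scipy.spatial.transform import Rotation as R
def box(a,b,z0,z1): return [[x,y,z] for x in(-a/2,a/2) for y in(-b/2,b/2) for z in(z0,z1)]
def cyl(d,z0,z1): return [[d/2*np.cos(t),d/2*np.sin(t),z] for t in np.arange(0,6.28,.2) for z in(z0,z1)]
M={"scale":box(120,150,26,30),"cork_mat":cyl(100,0,4),"carton_large":box(60,130,0,45),"carton_medium":box(54,95,0,40),
"carton_small":box(46,64,0,36),"tape_roll":cyl(58,0,45),"stamp":(box(38,60,0,22),cyl(29,50,75))}
def cal(n):
    c=bot.calibration(n); q=np.array(c["rotation"]); c["R"]=R.from_quat(q).as_matrix() if q.size==4 else q.reshape(3,3)
    c["f"]=192/np.tan(np.radians(c["fovy"])/2); return c
def proj(P,c):
    p=(np.asarray(P,float)-c["origin"])@c["R"]; return p[:,:2]/p[:,2:]*c["f"]+[c["cx"],c["cy"]]
def ray(u,v,z,c):
    d=c["R"]@[(u-c["cx"])/c["f"],(v-c["cy"])/c["f"],1]; o=np.array(c["origin"]); return o+d*(z-o[2])/d[2]
def seg(im,e,pad=6):
    """grabCut mask of the thing inside pixel box e"""
    l,t,r,b=[int(round(v)) for v in e]; l,t=max(l-pad,1),max(t-pad,1); r,b=min(r+pad,510),min(b+pad,382)
    m=np.zeros(im.shape[:2],np.uint8); rc=(l,t,r-l,b-t)
    big=cv2.GaussianBlur(im,(0,0),.5); cv2.grabCut(big,m,rc,np.zeros((1,65)),np.zeros((1,65)),5,cv2.GC_INIT_WITH_RECT)
    m=((m==1)|(m==3)).astype(np.uint8); k,lab,st,_=cv2.connectedComponentsWithStats(m)
    return (lab==1+st[1:,4].argmax()).astype(np.uint8) if k>1 else m
def fit(thing,mask,c,z=0.,S=4):
    ms=M[thing]; ms=ms if isinstance(ms,tuple) else (ms,)
    ys,xs=np.nonzero(mask); x0,y0,x1,y1=xs.min()-15,ys.min()-15,xs.max()+15,ys.max()+15
    crop=cv2.resize(mask[max(y0,0):y1,max(x0,0):x1],None,fx=S,fy=S,interpolation=cv2.INTER_LINEAR); x0,y0=max(x0,0),max(y0,0)
    zt=z+max(p[2] for m in ms for p in m)/2000
    g=ray(xs.mean(),ys.mean(),zt,c)
    def model(v):
        o=np.zeros_like(crop); a=v[2]; Q=np.array([[np.cos(a),-np.sin(a),0],[np.sin(a),np.cos(a),0],[0,0,1]])
        for m in ms:
            p=proj(np.array(m)/1000@Q.T+[v[0],v[1],z],c)-[x0,y0]
            cv2.fillConvexPoly(o,cv2.convexHull(np.round(((p+.5)*S-.5)*16).astype(np.int32)),1,cv2.LINE_8,4)
        return o
    def cost(v):
        o=model(v); return 1-(o&crop).sum()/(o|crop).sum()
    best=min((minimize(cost,[g[0],g[1],a],method="Nelder-Mead",options=dict(initial_simplex=[[g[0],g[1],a],[g[0]+.01,g[1],a],[g[0],g[1]+.01,a],[g[0],g[1],a+.2]],xatol=1e-4,fatol=1e-4)) for a in np.arange(0,3.1,.52)),key=lambda r:r.fun)
    return best.x,1-best.fun
def tool():
    o=bot.get_obs(); X=R.from_quat(o["ee_rot"]).as_matrix()[:,0]; return np.array(o["ee_pos"]),np.arctan2(X[1],X[0]),o
def go(x,y,z,yawdeg=None,verbose=1):
    """tool shifts (mm) and turn (deg) to bring the TCP to x,y,z with tool x axis at yawdeg (mod 180)"""
    p,th,o=tool(); M_=R.from_quat(o["ee_rot"]).as_matrix(); d=M_.T@(np.array([x,y,z])-p)*1000
    t=0 if yawdeg is None else (np.degrees(th)-yawdeg+90)%180-90
    j6=np.degrees(o["joint_pos"][5])
    print("shift",np.round(d,1),"turn",round(t,1),"or",round(t-180*np.sign(t),1),"th",round(np.degrees(th),1),"j6",round(j6))
E
python3 - <<'E'
from h import *
im=bot.camera("top"); c=cal("top"); tiles=[]
B={"scale":[189,137,242,180],"cork_mat":[302,140,340,171],"carton_large":[374,197,427,226],"carton_medium":[119,196,157,223],"carton_small":[331,218,358,234],"tape_roll":[261,214,284,233],"stamp":[190,228,213,250]}
ov=im.copy()
for t,e in B.items():
    m=seg(im,e); v,s=fit(t,m,c); print(t,np.round(v[:2],4),round(np.degrees(v[2])%180,1),"IoU",round(s,2))
    cs,_=cv2.findContours(m,0,2); cv2.drawContours(ov,cs,-1,(0,255,0),1)
a=cv2.resize(ov[125:270,80:440],None,fx=2.2,fy=2.2,interpolation=cv2.INTER_CUBIC)
cv2.imwrite("pics/crop1.png",cv2.convertScaleAbs(a,alpha=1.6))
E
```

```text
scale [0.6397 0.1432] 178.8 IoU 0.88
cork_mat [ 0.6371 -0.1436] 4.5 IoU 0.97
carton_large [ 0.4651 -0.3583] 10.4 IoU 0.9
carton_medium [0.4919 0.3773] 16.4 IoU 0.91
carton_small [ 0.4383 -0.1985] 178.8 IoU 0.82
tape_roll [0.4498 0.0033] 33.6 IoU 0.69
stamp [0.4147 0.1967] 13.3 IoU 0.9
```

View pics/crop1.png

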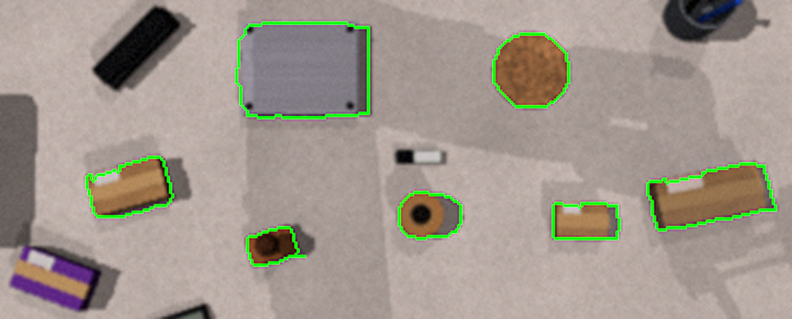

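The crop confirms it: the brown medium carton is at crop (130,187), and the purple box at (55,278) is not meant. The scale, tape roll and small carton masks caught shadow on their right edges, so the wrist camera will refine those. I'll go to the large carton first.

```bash
python3 -c "
from h import *
go(.45,-.35,.28,100.4)"
```

```text
shift [349.9 -99.9 -44.4] turn -86.1 or 93.9 th 14.3 j6 -5
```

```bash
python3 -m pendant '[[0,50,-15,-44,-8],[0,90,-25,-44,-17],[0,130,-35,-44,-26],[0,170,-48,-44,-35],[0,210,-60,-44,-43],[0,250,-72,-44,-51],[0,290,-84,-44,-60],[0,320,-92,-44,-68],[0,350,-100,-44,-75],[0,350,-100,-44,-82]]' ; python3 - <<'E'
from h import *
im=bot.camera("wrist"); cv2.imwrite("pics/w1.png",im); c=cal("wrist"); print(c["origin"],c["R"].round(2).tolist(),c["f"])
go(.465,-.353,.28,100.4)
print(bot.boxes_of("wrist","carton_large"))
E
```

```text
time: 1.48
ee_pos: [0.4547, -0.3464, 0.2795]
ee_rot: [0.728, 0.685, 0.001, 0.0]
ft_force: [-0.1, -0.8, 0.1]
opening: 0.0927
gripper_force: 0.0
[ 0.45718193 -0.27531871  0.4303213 ] [[1.0, -0.05, -0.01], [-0.05, -0.96, -0.26], [0.0, 0.26, -0.97]] 341.69019619748565
shift [-4.5 12.7 -0.6] turn -13.4 or 166.6 th 87.0 j6 -39
[{'extent': [225.0, 103.4, 301.8, 222.7], 'p': 0.89}]
```

View pics/w1.png

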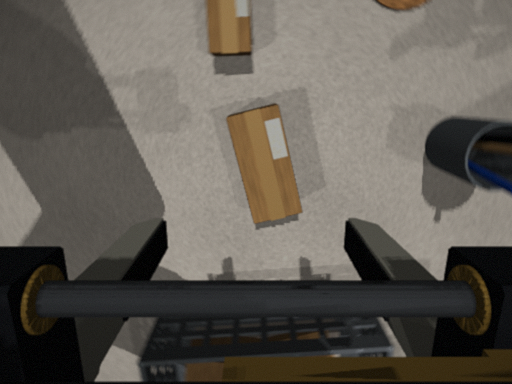

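The large carton is clearly visible at (265,163), with the pen cup right of it at (480,155). Now I'll fit it, using saturation and hull to reject shadow.

```bash
cat >> h.py <<'E'
def sat(im,e,pad=6):
    """Otsu on saturation inside box e, biggest blob, convex hull"""
    l,t,r,b=[int(round(v)) for v in e]; l,t=max(l-pad,0),max(t-pad,0); r,b=min(r+pad,512),min(b+pad,384)
    lab=cv2.cvtColor(im,cv2.COLOR_BGR2LAB).astype(float); g=cv2.GaussianBlur(im,(0,0),.7).astype(float)
    s=np.clip((g.max(2)-g.min(2))/np.maximum(g.max(2),12)*255,0,255).astype(np.uint8)[t:b,l:r]
    _,m=cv2.threshold(s,0,1,cv2.THRESH_BINARY+cv2.THRESH_OTSU)
    k,lb,st,_=cv2.connectedComponentsWithStats(m); i=1+st[1:,4].argmax(); o=np.zeros(im.shape[:2],np.uint8)
    ys,xs=np.nonzero(lb==i); cv2.fillConvexPoly(o,cv2.convexHull(np.stack([xs+l,ys+t],1).astype(np.int32)),1); return o
def look(cam,things,z={},how=sat,save=None):
    im=bot.camera(cam); c=cal(cam); out={}; ov=im.copy()
    for t in things:
        bs=bot.boxes_of(cam,t)
        if not bs: print(t,"not seen"); continue
        for b in bs[:2]:
            if b["p"]<.3: continue
            m=how(im,b["extent"]); v,s=fit(t,m,c,z.get(t,0.)); out.setdefault(t,v)
            print(t,"p",round(b["p"],2),np.round(b["extent"]).tolist(),np.round(v[:2],4),"x-axis deg",round(np.degrees(v[2])%180,1),"IoU",round(s,3))
            cs,_=cv2.findContours(m,0,2); cv2.drawContours(ov,cs,-1,(0,255,0),1)
    if save: cv2.imwrite(save,ov)
    return out
E
python3 - <<'E'
from h import *
o=look("wrist",["carton_large"])
v=o["carton_large"]; go(v[0],v[1],.027,np.degrees(v[2])+90)
o=look("top",["carton_large","carton_small","carton_medium","tape_roll","stamp","cork_mat"])
E
```

```text
carton_large p 0.57 [228.0, 101.0, 307.0, 221.0] [ 0.4661 -0.3597] x-axis deg 9.3 IoU 0.982
shift [ -8.2  17.3 252.6] turn -13.7 or 166.3 th 85.6 j6 -38
carton_large not seen
carton_small p 0.67 [328.0, 219.0, 358.0, 234.0] [ 0.4388 -0.1981] x-axis deg 178.8 IoU 0.937
carton_small p 0.42 [302.0, 142.0, 338.0, 170.0] [ 0.6358 -0.147 ] x-axis deg 178.5 IoU 0.486
carton_medium p 0.66 [89.0, 234.0, 123.0, 265.0] [0.38   0.4726] x-axis deg 160.7 IoU 0.858
carton_medium p 0.56 [121.0, 197.0, 157.0, 220.0] [0.495  0.3784] x-axis deg 14.4 IoU 0.948
tape_roll p 0.55 [259.0, 210.0, 283.0, 234.0] [0.4505 0.0054] x-axis deg 101.9 IoU 0.959
stamp p 0.71 [191.0, 224.0, 213.0, 247.0] [0.4159 0.197 ] x-axis deg 16.4 IoU 0.907
cork_mat p 0.57 [300.0, 141.0, 339.0, 170.0] [ 0.6375 -0.1437] x-axis deg 62.7 IoU 0.97
```

```bash
python3 -m pendant '[[0,-8,17,40,-7],[0,-8,17,80,-14],[0,-8,17,120,-14],[0,-8,17,160,-14],[0,-8,17,195,-14],[0,-8,17,225,-14],[0,-8,17,245,-14],[0,-8,17,253,-14],[0,-8,17,253,-14],[0,-8,17,253,-14]]'
python3 -m pendant '[[120,0,0,0,0],[200,0,0,0,0],[255,0,0,0,0],[255,0,0,0,0],[255,0,0,0,0],[255,0,0,0,0],[255,0,0,0,0],[255,0,0,0,0],[255,0,0,-15,0],[255,0,0,-45,0]]' 25
python3 -c "
from h import *
go(.55,.05,.25,90)"
```

```text
time: 2.87
ee_pos: [0.4667, -0.3595, 0.0274]
ee_rot: [0.644, 0.765, -0.0, 0.0]
ft_force: [-0.1, -0.3, 0.1]
opening: 0.0927
gripper_force: 0.0
time: 3.7
ee_pos: [0.4646, -0.3575, 0.0687]
ee_rot: [0.644, 0.765, 0.0, -0.004]
ft_force: [0.5, 0.5, -3.4]
opening: 0.0597
gripper_force: 25.0
shift [ 387.8  153.2 -179.8] turn 9.9 or -170.1 th 99.9 j6 -52
```

Held. I'll measure the scale from the saved first top picture, using its blue-grey hue to reject shadow.

```bash
python3 - <<'E'
from h import *
im=cv2.imread("pics/top0.png"); c=cal("top")
g=cv2.GaussianBlur(im,(0,0),.7).astype(float); q=(g[...,0]/np.maximum(g[...,2],5))[125:192,175:256]
s=cv2.normalize(q,None,0,255,cv2.NORM_MINMAX).astype(np.uint8)
_,m=cv2.threshold(s,0,1,cv2.THRESH_BINARY+cv2.THRESH_OTSU); o=np.zeros(im.shape[:2],np.uint8)
k,lb,st,_=cv2.connectedComponentsWithStats(m); i=1+st[1:,4].argmax(); print(st[i]); ys,xs=np.nonzero(lb==i)
cv2.fillConvexPoly(o,cv2.convexHull(np.stack([xs+175,ys+125],1).astype(np.int32)),1)
v,q=fit("scale",o,c); print(np.round(v,4),np.degrees(v[2]),q)
a=np.array([v[0],v[1]])-[.6375,-.1437]; print(np.hypot(*a),np.degrees(np.arctan2(a[1],a[0])))
go(.638,.153,.2,90)
cs,_=cv2.findContours(o,0,2); cv2.drawContours(im,cs,-1,(0,255,0),1); cv2.imwrite("pics/sc.png",cv2.resize(im[120:196,170:350],None,fx=4,fy=4))
E
```

```text
[  15   10   54   43 2243]
[0.6425 0.1553 3.1198] 178.74991472207964 0.9743890784982935
0.2990189557566888 89.03792466262556
shift [ 473.9  257.8 -129.8] turn 9.9 or -170.1 th 99.9 j6 -52
```

View pics/sc.png

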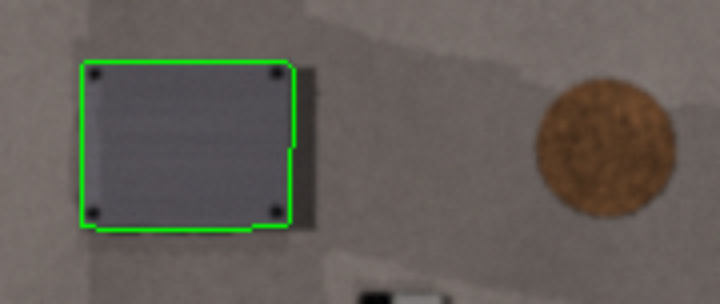

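The scale outline fits well: centre (0.642, 0.156), long axis at 89°, 299 mm from the mat. Next I'll carry the carton there.

```bash
python3 -m pendant '[[255,0,0,-40,0],[255,15,10,-75,0],[255,45,27,-105,2],[255,82,47,-130,4],[255,118,67,-130,6],[255,154,87,-130,8],[255,190,106,-130,11],[255,226,126,-130,11],[255,262,145,-130,11],[255,298,164,-130,11]]'; python3 -c "
from h import *
go(.642,.156,.058,89)"
```

```text
time: 4.53
ee_pos: [0.5751, -0.0406, 0.2011]
ee_rot: [0.714, 0.7, -0.0, -0.0]
ft_force: [1.4, -0.0, -3.0]
opening: 0.0597
gripper_force: 25.0
shift [197.8  63.2 143. ] turn -0.1 or 179.9 th 88.9 j6 -8
```

```bash
python3 -m pendant '[[255,40,13,0,0],[255,78,26,0,0],[255,115,38,20,0],[255,150,50,50,0],[255,180,60,80,0],[255,193,62,100,0],[255,193,62,110,0],[255,193,62,113,0],[255,193,62,113,0],[255,193,62,113,0]]'; python3 -c "
from h import *
go(.642,.156,.058,89)"
```

```text
time: 5.37
ee_pos: [0.6414, 0.1482, 0.0896]
ee_rot: [0.714, 0.7, 0.0, 0.0]
ft_force: [0.6, -0.2, -3.6]
opening: 0.0602
gripper_force: 25.0
shift [ 7.8  0.4 31.6] turn -0.2 or 179.8 th 88.8 j6 10
```

```bash
python3 -m pendant '[[255,8,0,15,0],[255,8,0,25,0],[255,8,0,31,0],[255,8,0,31,0],[255,8,0,31,0],[150,8,0,31,0],[80,8,0,31,0],[0,8,0,31,0],[0,8,0,31,0],[0,8,0,31,0]]'; python3 -m pendant '[[0,0,0,-20,0],[0,0,0,-60,0],[0,0,0,-100,0],[0,-20,0,-140,0],[0,-50,0,-170,0],[0,-70,0,-190,0],[0,-70,0,-190,0],[0,-70,0,-190,0],[0,-70,0,-190,0],[0,-70,0,-190,0]]';python3 -c "
from h import *
cv2.imwrite('pics/w2.png',bot.camera('wrist'))
look('wrist',['carton_large'],{'carton_large':.03})
go(.49,.372,.25,104.4)"
```

```text
time: 6.2
ee_pos: [0.6414, 0.1571, 0.058]
ee_rot: [0.714, 0.7, 0.0, 0.0]
ft_force: [0.2, -0.8, 0.0]
opening: 0.0791
gripper_force: 0.0
time: 7.03
ee_pos: [0.6392, 0.0879, 0.246]
ee_rot: [0.714, 0.7, -0.001, -0.001]
ft_force: [0.2, 0.4, -1.6]
opening: 0.0928
gripper_force: 0.0
carton_large p 0.8 [220.0, 13.0, 293.0, 166.0] [0.6425 0.1584] x-axis deg 178.8 IoU 0.984
shift [ 281.3 -154.7   -3.3] turn -15.5 or 164.5 th 88.9 j6 5
```

View pics/w2.png

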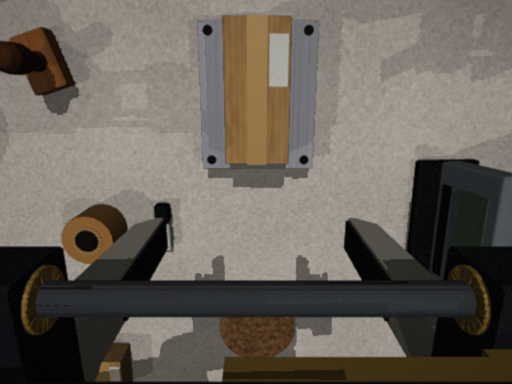

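Large carton sits centred on the plate (256,90), screws evenly round it. Next I'll check the plate centre from the screws and move on to the medium carton.

```bash
python3 -c "
from h import *
c=cal('wrist'); P=np.array([ray(u,v,.03,c)[:2] for u,v in [(208,29),(311,30),(211,159),(304,159)]]); print(P.round(4).tolist(),P.mean(0))"
python3 -m pendant '[[0,35,-24,0,-7],[0,70,-48,0,-15],[0,105,-72,0,-15],[0,140,-96,0,-15],[0,175,-120,0,-15],[0,205,-138,0,-15],[0,220,-146,0,-15],[0,220,-146,0,-15],[0,220,-146,0,-15],[0,220,-146,0,-15]]'; python3 -c "
from h import *
v=look('wrist',['carton_medium'],save='pics/w3.png')['carton_medium']
go(v[0],v[1],.025,np.degrees(v[2])+90)"
```

```text
[[0.5958, 0.2207], [0.698, 0.2179], [0.5919, 0.0896], [0.6935, 0.0878]] [0.64479061 0.15397773]
time: 8.02
ee_pos: [0.4984, 0.3094, 0.2473]
ee_rot: [0.617, 0.787, -0.0, 0.0]
ft_force: [-0.0, -0.8, 0.5]
opening: 0.0931
gripper_force: 0.0
carton_medium p 0.93 [240.0, 52.0, 294.0, 146.0] [0.4954 0.3749] x-axis deg 14.5 IoU 0.979
carton_medium p 0.68 [128.0, 0.0, 201.0, 36.0] [0.3529 0.4581] x-axis deg 68.3 IoU 0.946
shift [ 64.9  12.6 222.4] turn -0.7 or 179.3 th 103.8 j6 13
```

View pics/w3.png

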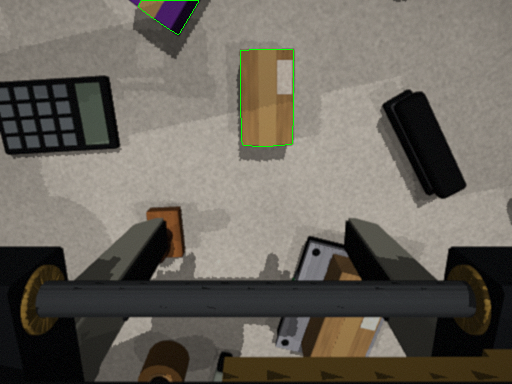

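The green outline is on the brown medium carton at (267,98). The purple one at (170,12) is out of the way. Grasping.

```bash
python3 -m pendant '[[0,35,6,10,0],[0,65,13,40,-1],[0,65,13,80,-1],[0,65,13,120,-1],[0,65,13,160,-1],[0,65,13,195,-1],[0,65,13,215,-1],[0,65,13,222,-1],[0,65,13,222,-1],[0,65,13,222,-1]]'
python3 -m pendant '[[120,0,0,0,0],[200,0,0,0,0],[255,0,0,0,0],[255,0,0,0,0],[255,0,0,0,0],[255,0,0,0,0],[255,0,0,0,0],[255,0,0,-20,0],[255,0,0,-60,0],[255,0,0,-100,0]]' 20
python3 -c "
from h import *
go(.6425,.157,.18,89)"
```

```text
time: 8.95
ee_pos: [0.4961, 0.376, 0.0267]
ee_rot: [0.61, 0.792, 0.001, 0.0]
ft_force: [-0.1, 0.5, 0.2]
opening: 0.0929
gripper_force: 0.0
time: 9.78
ee_pos: [0.4941, 0.3754, 0.1253]
ee_rot: [0.61, 0.793, -0.002, -0.001]
ft_force: [0.5, 0.8, -2.1]
opening: 0.0535
gripper_force: 20.0
shift [-249.3   87.1  -54.7] turn 15.9 or -164.1 th 104.9 j6 18
```

```bash
python3 -m pendant '[[255,0,0,-40,0],[255,-35,12,-55,5],[255,-72,25,-55,11],[255,-109,38,-55,16],[255,-146,51,-55,16],[255,-183,64,-55,16],[255,-215,76,-55,16],[255,-240,84,-55,16],[255,-249,87,-55,16],[255,-249,87,-55,16]]'; python3 -c "
from h import *
go(.6428,.157,.102,89)"
```

```text
time: 10.62
ee_pos: [0.6437, 0.1559, 0.18]
ee_rot: [0.715, 0.699, -0.0, -0.0]
ft_force: [-0.4, -0.9, -3.3]
opening: 0.0539
gripper_force: 20.0
shift [ 1.1 -0.9 78. ] turn -0.3 or 179.7 th 88.7 j6 11
```

```bash
python3 -m pendant '[[255,1,-1,30,0],[255,1,-1,60,0],[255,1,-1,73,0],[255,1,-1,78,0],[255,1,-1,78,0],[255,1,-1,78,0],[150,1,-1,78,0],[80,1,-1,78,0],[0,1,-1,78,0],[0,1,-1,78,0]]'; python3 -m pendant '[[0,0,0,0,0],[0,0,0,-30,0],[0,0,0,-65,0],[0,-30,0,-100,0],[0,-65,0,-130,0],[0,-75,0,-130,0],[0,-75,0,-130,0],[0,-75,0,-130,0],[0,-75,0,-130,0],[0,-75,0,-130,0]]';python3 -c "
from h import *
look('wrist',['carton_medium','carton_large'],{'carton_large':.03,'carton_medium':.075})
go(.43,-.26,.25,88.8)"
```

```text
time: 11.45
ee_pos: [0.6425, 0.1589, 0.1033]
ee_rot: [0.714, 0.7, 0.0, 0.0]
ft_force: [-0.3, -0.6, 0.0]
opening: 0.069
gripper_force: 0.0
time: 12.28
ee_pos: [0.6403, 0.0848, 0.2315]
ee_rot: [0.714, 0.7, -0.001, -0.001]
ft_force: [-0.2, -0.0, -0.5]
opening: 0.0933
gripper_force: 0.0
carton_large p 0.92 [216.0, 6.0, 292.0, 167.0] [0.6429 0.1584] x-axis deg 179.0 IoU 0.962
shift [-348.5 -204.   -17.9] turn 0.1 or -179.9 th 88.9 j6 4
```

```bash
python3 -c "
from h import *
im=bot.camera('wrist'); c=cal('wrist')
for t,p,z,col in (('carton_large',(.6427,.1584),.03,(0,255,0)),('carton_medium',(.6427,.158),.075,(0,0,255))):
    q=proj(np.array(M[t])/1000+[p[0],p[1],z],c); cv2.polylines(im,[cv2.convexHull(np.round(q).astype(np.int32))],1,col)
cv2.imwrite('pics/w4.png',im)"
```

```text
(no output)
```

View pics/w4.png

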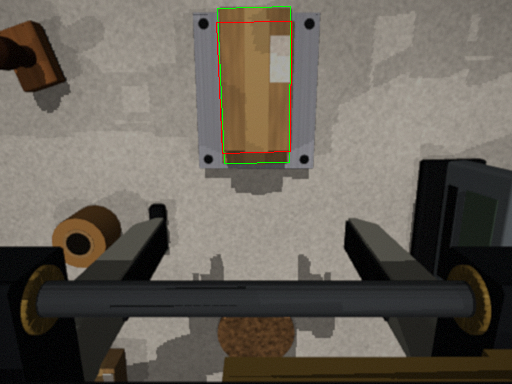

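```bash
python3 -m pendant '[[0,-35,-21,-10,0],[0,-70,-41,-18,0],[0,-105,-62,-18,0],[0,-140,-82,-18,0],[0,-175,-103,-18,0],[0,-210,-123,-18,0],[0,-245,-144,-18,0],[0,-280,-164,-18,0],[0,-315,-185,-18,0],[0,-349,-204,-18,0]]'; python3 -c "
from h import *
v=look('wrist',['carton_small'],save='pics/w5.png')['carton_small']
go(v[0],v[1],.024,np.degrees(v[2])+90)"
```

```text
time: 13.32
ee_pos: [0.4286, -0.2623, 0.2507]
ee_rot: [0.714, 0.7, 0.0, 0.0]
ft_force: [0.5, 0.1, 0.7]
opening: 0.0926
gripper_force: 0.0
carton_small p 0.87 [239.0, 66.0, 286.0, 133.0] [ 0.4348 -0.2078] x-axis deg 178.1 IoU 0.95
shift [ 57.1   5.8 226.6] turn 0.6 or -179.4 th 88.6 j6 -36
```

Medium carton sits square on the large one; its predicted outline at (255,85) matches. The two small-carton fits differ by about 10 mm, so I'll check the mask.

```bash
python3 -c "
from h import *
v=look('wrist',['carton_small'],save='pics/w6.png')['carton_small']
im=cv2.imread('pics/w6.png'); cv2.imwrite('pics/w6c.png',cv2.resize(im[40:170,200:330],None,fx=4,fy=4))
go(v[0],v[1],.024,np.degrees(v[2])+90)"
```

```text
carton_small p 0.62 [238.0, 63.0, 286.0, 130.0] [ 0.4404 -0.1967] x-axis deg 178.1 IoU 0.973
shift [ 64.9   9.3 226.6] turn 0.7 or -179.3 th 88.8 j6 -35
```

View pics/w6c.png

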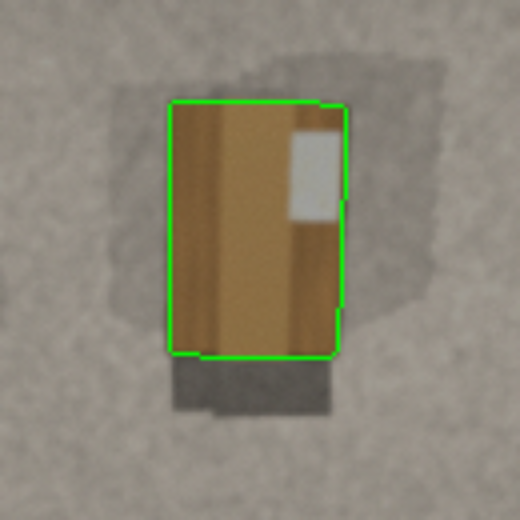

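The mask is tight; the first reading was taken while the arm was still settling, and this one agrees with the top camera. Grasping.

```bash
python3 -m pendant '[[0,35,5,10,1],[0,65,9,40,1],[0,65,9,80,1],[0,65,9,120,1],[0,65,9,160,1],[0,65,9,195,1],[0,65,9,218,1],[0,65,9,226,1],[0,65,9,226,1],[0,65,9,226,1]]'
python3 -m pendant '[[120,0,0,0,0],[200,0,0,0,0],[255,0,0,0,0],[255,0,0,0,0],[255,0,0,0,0],[255,0,0,0,0],[255,0,0,0,0],[255,0,0,-30,0],[255,0,0,-70,0],[255,0,0,-110,0]]' 15
python3 -m pendant '[[255,0,0,-40,0],[255,0,0,-80,0],[255,0,0,-95,0],[255,0,0,-95,0],[255,0,0,-95,0],[255,0,0,-95,0],[255,0,0,-95,0],[255,0,0,-95,0],[255,0,0,-95,0],[255,0,0,-95,0]]'
python3 -c "
from h import *
go(.6427,.157,.2,89)"
```

```text
time: 14.35
ee_pos: [0.4409, -0.1959, 0.0254]
ee_rot: [0.72, 0.694, 0.0, 0.0]
ft_force: [0.1, -0.3, -0.3]
opening: 0.093
gripper_force: 0.0
time: 15.18
ee_pos: [0.4393, -0.1959, 0.1353]
ee_rot: [0.72, 0.694, -0.0, -0.001]
ft_force: [0.2, -1.5, -1.8]
opening: 0.0456
gripper_force: 15.0
time: 16.02
ee_pos: [0.44, -0.1962, 0.229]
ee_rot: [0.72, 0.694, -0.0, -0.001]
ft_force: [-0.5, 0.3, -1.8]
opening: 0.0456
gripper_force: 15.0
shift [360.5 189.5  29. ] turn -1.1 or 178.9 th 87.9 j6 -27
```

```bash
python3 -m pendant '[[255,36,19,0,-1],[255,72,38,0,-1],[255,108,57,0,-1],[255,144,76,0,-1],[255,180,95,0,-1],[255,216,114,10,-1],[255,252,133,20,-1],[255,288,152,29,-1],[255,324,171,29,-1],[255,360,189,29,-1]]'
python3 -m pendant '[[255,0,0,0,0],[255,0,0,0,0],[255,0,0,0,0],[255,0,0,0,0],[255,0,0,0,0],[255,0,0,0,0],[255,0,0,0,0],[255,0,0,0,0],[255,0,0,0,0],[255,0,0,0,0]]'
python3 -c "
from h import *
go(.6428,.157,.1405,89)"
```

```text
time: 16.85
ee_pos: [0.6428, 0.1585, 0.1995]
ee_rot: [0.714, 0.7, -0.001, -0.0]
ft_force: [1.4, -0.9, -0.4]
opening: 0.0461
gripper_force: 15.0
time: 17.68
ee_pos: [0.6424, 0.1563, 0.2007]
ee_rot: [0.714, 0.7, 0.0, 0.0]
ft_force: [0.3, 0.1, -0.6]
opening: 0.0458
gripper_force: 15.0
shift [ 0.7  0.4 60.2] turn -0.1 or 179.9 th 88.9 j6 11
```

```bash
python3 -m pendant '[[255,0,0,30,0],[255,0,0,50,0],[255,0,0,58,0],[255,0,0,60,0],[255,0,0,60,0],[255,0,0,60,0],[180,0,0,60,0],[120,0,0,60,0],[80,0,0,60,0],[0,0,0,60,0]]'; python3 -m pendant '[[0,0,0,0,0],[0,0,0,-30,0],[0,0,0,-65,0],[0,-30,0,-100,0],[0,-60,0,-110,0],[0,-75,0,-110,0],[0,-75,0,-110,0],[0,-75,0,-110,0],[0,-75,0,-110,0],[0,-75,0,-110,0]]';python3 -c "
from h import *
im=bot.camera('wrist'); c=cal('wrist')
for t,z,col in (('carton_large',.03,(0,255,0)),('carton_medium',.075,(0,0,255)),('carton_small',.115,(255,0,0))):
    q=proj(np.array(M[t])/1000+[.6427,.158,z],c); cv2.polylines(im,[cv2.convexHull(np.round(q).astype(np.int32))],1,col)
cv2.imwrite('pics/w7.png',cv2.resize(im[0:200,130:390],None,fx=3,fy=3))
go(.44,-.06,.25,70)"
```

```text
time: 18.52
ee_pos: [0.6422, 0.1564, 0.1405]
ee_rot: [0.714, 0.7, -0.0, -0.0]
ft_force: [0.3, 0.6, -0.3]
opening: 0.058
gripper_force: 0.0
time: 19.35
ee_pos: [0.6405, 0.0826, 0.2494]
ee_rot: [0.714, 0.7, -0.001, -0.001]
ft_force: [-0.2, -0.4, 0.7]
opening: 0.0929
gripper_force: 0.0
shift [-1.462e+02 -1.979e+02 -1.000e-01] turn 18.9 or -161.1 th 88.9 j6 4
```

View pics/w7.png

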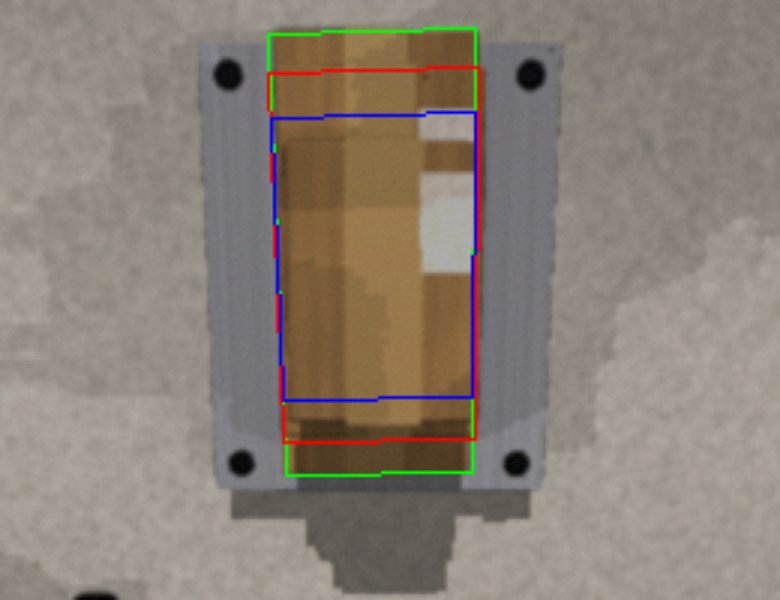

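The stack stands. The small carton may be a few mm toward −y, at crop (380,280). I'll re-measure it with the arm settled.

```bash
python3 -c "
from h import *
im=bot.camera('wrist'); c=cal('wrist')
for p,col in ((.158,(255,0,0)),(.154,(0,255,0))):
  for t,z in (('carton_large',.03),('carton_medium',.075),('carton_small',.115)):
    s=dict(carton_large=45,carton_medium=40,carton_small=36)[t]/1000
    q=proj([[.6427+a*x/2000,p+b*y/2000,z+s] for (x,y) in [dict(carton_large=(60,130),carton_medium=(54,95),carton_small=(46,64))[t]] for a,b in((1,1),(1,-1),(-1,-1),(-1,1))],c)
    if t=='carton_small' or p==.158: cv2.polylines(im,[np.round(q*16).astype(np.int32)],1,col,1,8,4)
cv2.imwrite('pics/w8.png',cv2.resize(im[0:200,130:390],None,fx=3,fy=3))
go(.44,-.06,.25,70)"
```

```text
shift [-1.461e+02 -1.980e+02  1.000e-01] turn 18.9 or -161.1 th 88.9 j6 4
```

View pics/w8.png

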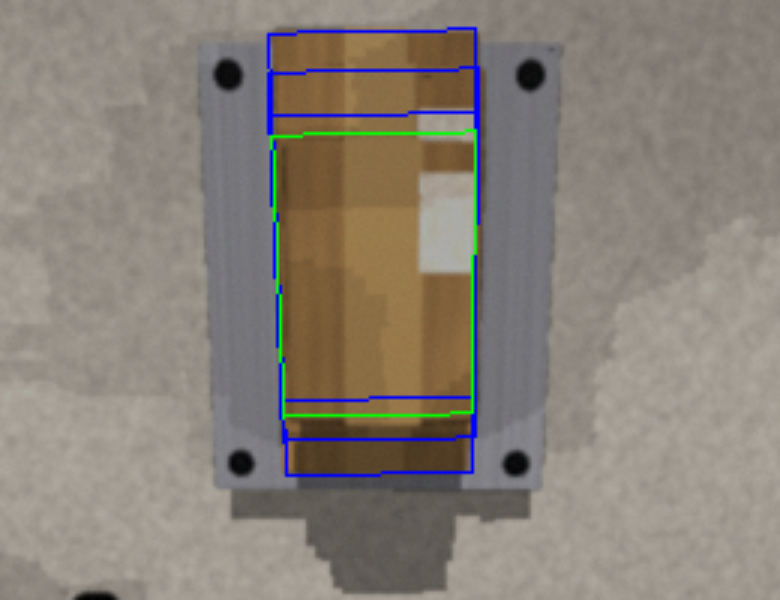

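The small carton is about 5 mm off toward −y. I'll regrip it and shift it 5 mm.

```bash
python3 -m pendant '[[0,35,0,0,0],[0,72,0,5,0],[0,75,0,35,0],[0,75,0,70,0],[0,75,0,95,0],[0,75,0,108,0],[0,75,0,110,0],[0,75,0,110,0],[100,75,0,110,0],[180,75,0,110,0]]'
python3 -m pendant '[[255,0,0,0,0],[255,0,0,0,0],[255,0,0,0,0],[255,0,0,0,0],[255,0,0,0,0],[255,0,0,-4,0],[255,0,0,-4,0],[255,5,0,-4,0],[255,5,0,-4,0],[255,5,0,-4,0]]'
python3 -m pendant '[[255,5,0,2,0],[255,5,0,4,0],[255,5,0,4,0],[255,5,0,4,0],[180,5,0,4,0],[120,5,0,4,0],[80,5,0,4,0],[0,5,0,4,0],[0,5,0,4,0],[0,5,0,4,0]]'
python3 -m pendant '[[0,0,0,-30,0],[0,0,0,-65,0],[0,-30,0,-100,0],[0,-60,0,-110,0],[0,-80,0,-110,0],[0,-80,0,-110,0],[0,-80,0,-110,0],[0,-80,0,-110,0],[0,-80,0,-110,0],[0,-80,0,-110,0]]';python3 -c "
from h import *
im=bot.camera('wrist'); c=cal('wrist')
D=dict(carton_large=(60,130,.075),carton_medium=(54,95,.115),carton_small=(46,64,.151))
for t,(x,y,z) in D.items():
    q=proj([[.6427+a*x/2000,.158+b*y/2000,z] for a,b in((1,1),(1,-1),(-1,-1),(-1,1))],c)
    cv2.polylines(im,[np.round(q*16).astype(np.int32)],1,(255,0,0),1,8,4)
cv2.imwrite('pics/w9.png',cv2.resize(im[0:200,130:390],None,fx=3,fy=3))
go(.44,-.06,.25,88)"
```

```text
time: 20.28
ee_pos: [0.6433, 0.1566, 0.1426]
ee_rot: [0.714, 0.7, 0.001, 0.001]
ft_force: [0.1, 0.2, 0.5]
opening: 0.0838
gripper_force: 0.0
time: 21.12
ee_pos: [0.6424, 0.1618, 0.1445]
ee_rot: [0.714, 0.7, -0.0, -0.0]
ft_force: [-0.1, -0.1, -0.5]
opening: 0.0459
gripper_force: 15.0
time: 21.95
ee_pos: [0.6425, 0.1665, 0.1404]
ee_rot: [0.714, 0.7, -0.0, -0.0]
ft_force: [0.3, 0.4, -0.1]
opening: 0.0713
gripper_force: 0.0
time: 22.78
ee_pos: [0.6408, 0.0874, 0.2501]
ee_rot: [0.714, 0.701, -0.0, -0.0]
ft_force: [-0.4, -0.4, -0.2]
opening: 0.0933
gripper_force: 0.0
shift [-151.  -198.1    0.3] turn 0.9 or -179.1 th 88.9 j6 5
```

View pics/w9.png

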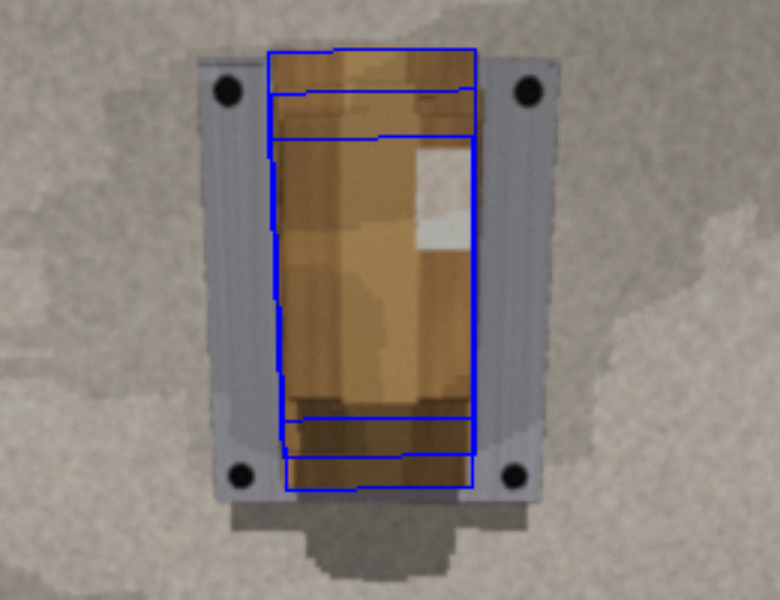

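My third call repeated the 5 mm shift, so the carton is now 5 mm too far the other way. I'll move it back 5 mm, once.

```bash
python3 -m pendant '[[0,35,0,0,0],[0,72,0,5,0],[0,80,0,35,0],[0,80,0,70,0],[0,80,0,95,0],[0,80,0,108,0],[0,80,0,110,0],[0,80,0,110,0],[100,80,0,110,0],[180,80,0,110,0]]'
python3 -m pendant '[[255,0,0,0,0],[255,0,0,0,0],[255,0,0,0,0],[255,0,0,0,0],[255,0,0,0,0],[255,0,0,-4,0],[255,0,0,-4,0],[255,-5,0,-4,0],[255,-5,0,-4,0],[255,-5,0,-4,0]]'
python3 -m pendant '[[255,0,0,2,0],[255,0,0,4,0],[255,0,0,4,0],[255,0,0,4,0],[180,0,0,4,0],[120,0,0,4,0],[80,0,0,4,0],[0,0,0,4,0],[0,0,0,4,0],[0,0,0,4,0]]'
python3 -m pendant '[[0,0,0,-30,0],[0,0,0,-65,0],[0,-30,0,-100,0],[0,-60,0,-110,0],[0,-80,0,-110,0],[0,-80,0,-110,0],[0,-80,0,-110,0],[0,-80,0,-110,0],[0,-80,0,-110,0],[0,-80,0,-110,0]]';python3 -c "
from h import *
im=bot.camera('wrist'); c=cal('wrist')
D=dict(carton_large=(60,130,.075),carton_medium=(54,95,.115),carton_small=(46,64,.151))
for t,(x,y,z) in D.items():
    q=proj([[.6427+a*x/2000,.158+b*y/2000,z] for a,b in((1,1),(1,-1),(-1,-1),(-1,1))],c)
    cv2.polylines(im,[np.round(q*16).astype(np.int32)],1,(255,0,0),1,8,4)
cv2.imwrite('pics/w10.png',cv2.resize(im[0:200,130:390],None,fx=3,fy=3))
go(.44,-.06,.25,88)"
```

```text
time: 23.67
ee_pos: [0.6435, 0.1665, 0.1426]
ee_rot: [0.714, 0.7, 0.001, 0.001]
ft_force: [-0.3, -0.0, -0.5]
opening: 0.0838
gripper_force: 0.0
time: 24.5
ee_pos: [0.6424, 0.1611, 0.1445]
ee_rot: [0.714, 0.7, -0.0, -0.0]
ft_force: [0.1, -0.5, -1.5]
opening: 0.0461
gripper_force: 15.0
time: 25.33
ee_pos: [0.6424, 0.1615, 0.1404]
ee_rot: [0.714, 0.7, -0.0, -0.0]
ft_force: [0.1, 0.3, 0.1]
opening: 0.0714
gripper_force: 0.0
time: 26.17
ee_pos: [0.6408, 0.0825, 0.2501]
ee_rot: [0.714, 0.701, -0.0, -0.0]
ft_force: [0.8, 0.2, 0.6]
opening: 0.0928
gripper_force: 0.0
shift [-146.1 -198.1    0.3] turn 0.9 or -179.1 th 88.9 j6 4
```

View pics/w10.png

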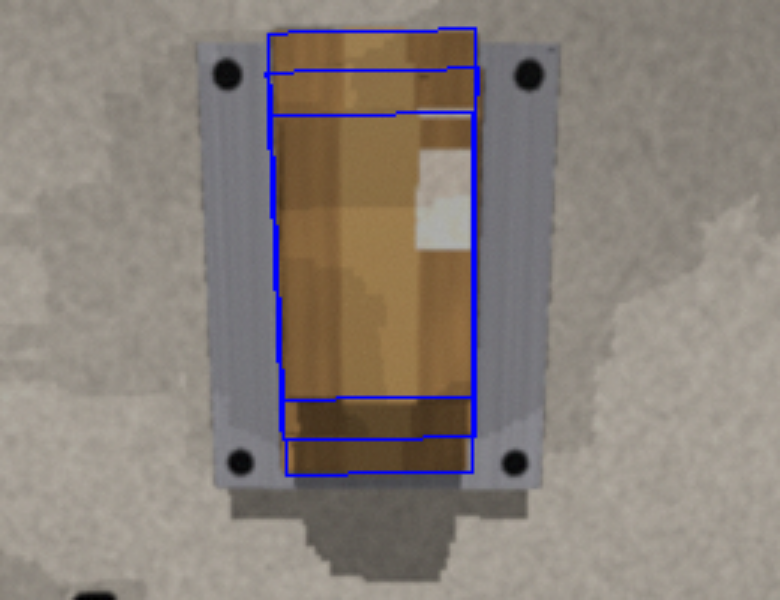

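The stack is centred, with all three outlines matching. Next is the tape roll, gripped with the finger line along world y so it clears the glue stick.

```bash
python3 -m pendant '[[0,-20,-28,0,7],[0,-35,-56,0,14],[0,-50,-84,0,21],[0,-60,-112,0,28],[0,-70,-140,0,35],[0,-78,-168,0,42],[0,-83,-196,0,49],[0,-83,-224,0,56],[0,-83,-249,0,63],[0,-83,-249,0,70]]'
python3 -m pendant '[[0,0,0,0,7],[0,0,0,0,14],[0,0,0,0,19],[0,0,0,0,19],[0,0,0,0,19],[0,0,0,0,19],[0,0,0,0,19],[0,0,0,0,19],[0,0,0,0,19],[0,0,0,0,19]]'
python3 -c "
from h import *
v=look('wrist',['tape_roll'],save='pics/w11.png')['tape_roll']
go(v[0],v[1],.027,0)
look('wrist',['glue_stick'][:0])
print([(d['p'],np.round(ray((d['extent'][0]+d['extent'][2])/2,(d['extent'][1]+d['extent'][3])/2,.01,cal('wrist')),3)) for d in bot.boxes_of('wrist','glue_stick')])"
```

```text
time: 27.05
ee_pos: [0.3869, 0.0039, 0.2505]
ee_rot: [0.987, 0.161, -0.001, -0.0]
ft_force: [-0.3, -0.4, 0.3]
opening: 0.0927
gripper_force: 0.0
time: 27.88
ee_pos: [0.3903, 0.0034, 0.2506]
ee_rot: [1.0, -0.001, -0.0, -0.0]
ft_force: [-0.6, 0.5, -0.0]
opening: 0.0932
gripper_force: 0.0
tape_roll p 0.92 [229.0, 78.0, 284.0, 135.0] [0.4504 0.0031] x-axis deg 71.1 IoU 0.985
shift [6.000e+01 1.000e-01 2.236e+02] turn -0.1 or 179.9 th -0.1 j6 84
[(0.72, array([0.528, 0.004, 0.01 ]))]
```

```bash
python3 -m pendant '[[0,35,0,10,0],[0,60,0,40,0],[0,60,0,80,0],[0,60,0,120,0],[0,60,0,160,0],[0,60,0,195,0],[0,60,0,217,0],[0,60,0,224,0],[0,60,0,224,0],[0,60,0,224,0]]'
python3 -m pendant '[[120,0,0,0,0],[200,0,0,0,0],[255,0,0,0,0],[255,0,0,0,0],[255,0,0,0,0],[255,0,0,0,0],[255,0,0,0,0],[255,0,0,-30,0],[255,0,0,-60,0],[255,0,0,-80,0]]' 20
python3 -c "
from h import *
go(.6375,-.144,.1,0)"
```

```text
time: 28.92
ee_pos: [0.4509, 0.0032, 0.0274]
ee_rot: [1.0, -0.001, 0.0, 0.0]
ft_force: [0.4, -0.0, 0.8]
opening: 0.0929
gripper_force: 0.0
time: 29.75
ee_pos: [0.4505, 0.0032, 0.1084]
ee_rot: [1.0, -0.001, 0.0, 0.0]
ft_force: [0.3, 0.2, -1.3]
opening: 0.0563
gripper_force: 20.0
shift [187.3 146.8   8.6] turn -0.1 or 179.9 th -0.1 j6 85
```

```bash
python3 -m pendant '[[255,28,22,0,0],[255,56,44,0,0],[255,84,66,0,0],[255,112,88,0,0],[255,140,110,0,0],[255,165,130,0,0],[255,180,142,0,0],[255,187,147,8,0],[255,187,147,8,0],[255,187,147,8,0]]'
python3 -c "
from h import *
go(.6375,-.144,.0325,0)"
```

```text
time: 30.58
ee_pos: [0.6357, -0.1434, 0.0973]
ee_rot: [1.0, -0.001, -0.001, -0.0]
ft_force: [-0.1, 0.0, -1.2]
opening: 0.0571
gripper_force: 20.0
shift [ 2.   0.6 64.8] turn -0.1 or 179.9 th -0.1 j6 73
```

```bash
python3 -m pendant '[[255,2,0,25,0],[255,2,0,45,0],[255,2,0,58,0],[255,2,0,65,0],[255,2,0,66,0],[255,2,0,66,0],[255,2,0,66,0],[255,2,0,66,0],[255,2,0,66,0],[255,2,0,66,0]]'
python3 -c "
from h import *
go(.6375,-.144,.0312,0)"
```

```text
time: 31.42
ee_pos: [0.6392, -0.1442, 0.0332]
ee_rot: [1.0, -0.001, 0.0, 0.0]
ft_force: [-0.4, -0.1, -0.3]
opening: 0.0567
gripper_force: 20.0
shift [-1.8 -0.2  2. ] turn -0.1 or 179.9 th -0.1 j6 73
```

```bash
python3 -m pendant '[[255,-2,0,2,0],[255,-2,0,2,0],[180,-2,0,2,0],[120,-2,0,2,0],[80,-2,0,2,0],[0,-2,0,2,0],[0,-2,0,2,0],[0,-2,0,2,0],[0,-2,0,-30,0],[0,-2,0,-70,0]]'
python3 -m pendant '[[0,0,0,-40,0],[0,0,0,-80,0],[0,-20,0,-120,0],[0,-60,0,-150,0],[0,-80,0,-150,0],[0,-80,0,-150,0],[0,-80,0,-150,0],[0,-80,0,-150,0],[0,-80,0,-150,0],[0,-80,0,-150,0]]'
python3 -c "
from h import *
im=bot.camera('wrist'); cv2.imwrite('pics/w12.png',im)
look('wrist',['tape_roll'],{'tape_roll':.004})
go(.35,.19,.25,0)"
```

```text
time: 32.25
ee_pos: [0.6351, -0.1436, 0.1004]
ee_rot: [1.0, -0.001, -0.003, -0.001]
ft_force: [0.0, -0.4, 0.6]
opening: 0.0908
gripper_force: 0.0
time: 33.08
ee_pos: [0.5574, -0.1439, 0.2518]
ee_rot: [1.0, -0.001, -0.001, -0.0]
ft_force: [-0.3, 0.8, 0.1]
opening: 0.0932
gripper_force: 0.0
tape_roll p 0.86 [229.0, 54.0, 285.0, 115.0] [ 0.6426 -0.1429] x-axis deg 147.3 IoU 0.584
shift [-207.9 -333.5    2.3] turn -0.1 or 179.9 th -0.1 j6 71
```

```bash
python3 -c "
from h import *
im=cv2.imread('pics/w12.png'); c=cal('wrist')
for t,z in (('tape_roll',.004),('cork_mat',0)):
    q=proj(np.array(M[t])/1000+[.6375,-.144,z],c); cv2.polylines(im,[cv2.convexHull(np.round(q*16).astype(np.int32))],1,(0,255,0),1,8,4)
cv2.imwrite('pics/w12c.png',cv2.resize(im[20:150,190:330],None,fx=4,fy=4))"
```

```text
(no output)
```

View pics/w12c.png

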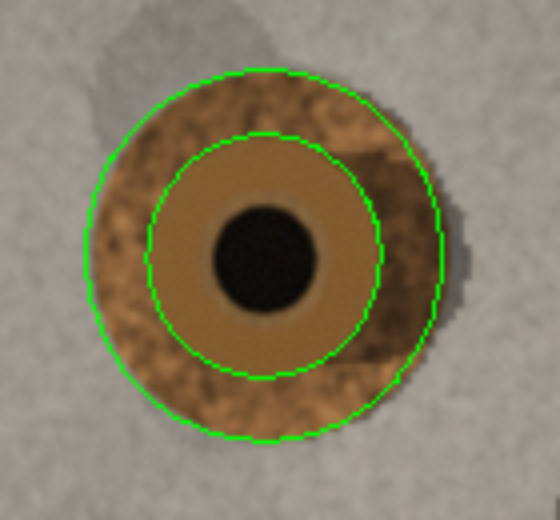

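```bash
python3 -m pendant '[[0,-20,-34,0,0],[0,-40,-68,0,0],[0,-60,-102,0,0],[0,-80,-136,0,0],[0,-105,-170,0,0],[0,-130,-204,0,0],[0,-155,-238,0,0],[0,-180,-272,0,0],[0,-200,-306,0,0],[0,-208,-333,0,0]]'
python3 -m pendant '[[0,0,0,0,0],[0,0,0,0,0],[0,0,0,0,0],[0,0,0,0,0],[0,0,0,0,0],[0,0,0,0,0],[0,0,0,0,0],[0,0,0,0,0],[0,0,0,0,0],[0,0,0,0,0]]'
python3 -c "
from h import *
v=look('wrist',['stamp'],save='pics/w13.png')['stamp']
go(v[0],v[1],.058,0)
im=bot.camera('wrist'); b=bot.boxes_of('wrist','stamp')[0]['extent']; m=seg(im,b); r=fit('stamp',m,cal('wrist')); print('grabcut',np.round(r[0],4),r[1])"
```

```text
time: 34.07
ee_pos: [0.3473, 0.1912, 0.2527]
ee_rot: [1.0, -0.001, -0.0, -0.0]
ft_force: [0.6, -0.5, 0.6]
opening: 0.093
gripper_force: 0.0
time: 34.9
ee_pos: [0.3498, 0.1894, 0.2526]
ee_rot: [1.0, -0.001, -0.0, -0.0]
ft_force: [-0.4, 0.1, 0.4]
opening: 0.0928
gripper_force: 0.0
stamp p 0.83 [218.0, 71.0, 284.0, 122.0] [0.4164 0.1942] x-axis deg 16.2 IoU 0.971
shift [ 66.7  -4.9 194.6] turn -0.1 or 179.9 th -0.1 j6 112Traceback (most recent call last):
  File "<string>", line 5, in <module>
    im=bot.camera('wrist'); b=bot.boxes_of('wrist','stamp')[0]['extent']; m=seg(im,b); r=fit('stamp',m,cal('wrist')); print('grabcut',np.round(r[0],4),r[1])
                              ~~~~~~~~~~~~~~~~~~~~~~~~~~~~~^^^
IndexError: list index out of range
```

The roll sits centred on the mat (crop 265,255). Next I'll grip the stamp by its knob and turn 73° on the way, so the gripper's body stays clear of the stack.

```bash
python3 -m pendant '[[0,35,-4,0,0],[0,66,-5,20,0],[0,66,-5,55,0],[0,66,-5,95,0],[0,66,-5,130,0],[0,66,-5,165,0],[0,66,-5,188,0],[0,66,-5,194,0],[0,66,-5,194,0],[0,66,-5,194,0]]'
python3 -m pendant '[[120,0,0,0,0],[200,0,0,0,0],[255,0,0,0,0],[255,0,0,0,0],[255,0,0,0,0],[255,0,0,0,0],[255,0,0,0,0],[255,0,0,0,0],[255,0,0,-20,0],[255,0,0,-40,0]]' 12
python3 -c "
from h import *
go(.55,.0,.15,73)"
```

```text
time: 35.93
ee_pos: [0.4163, 0.1946, 0.0595]
ee_rot: [1.0, -0.001, 0.0, -0.0]
ft_force: [0.3, 0.3, 0.8]
opening: 0.0932
gripper_force: 0.0
time: 36.77
ee_pos: [0.415, 0.194, 0.0984]
ee_rot: [1.0, -0.001, -0.001, 0.0]
ft_force: [-0.2, -0.1, 0.6]
opening: 0.0309
gripper_force: 0.0
shift [135.3 193.8 -51.7] turn -73.1 or 106.9 th -0.1 j6 109
```

```bash
python3 -m pendant '[[255,0,0,0,0],[255,0,0,0,0],[255,0,0,0,0],[255,0,0,0,0],[255,0,0,0,0],[255,0,0,0,0],[255,0,0,0,0],[255,0,0,0,0],[255,0,0,0,0],[255,0,0,0,0]]'; python3 -c "
from h import *
cv2.imwrite('pics/w14.png',bot.camera('wrist')); bot.camera('top')
print(bot.boxes_of('wrist','stamp'), bot.boxes_of('top','stamp'))
go(.416,.1945,.058,0)"
```

```text
time: 37.6
ee_pos: [0.4157, 0.1943, 0.0986]
ee_rot: [1.0, -0.001, -0.0, 0.0]
ft_force: [-0.3, 0.0, 1.1]
opening: 0.0004
gripper_force: 0.0
[{'extent': [209.3, 157.9, 305.0, 232.0], 'p': 0.76}] []
shift [ 0.3 -0.2 40.7] turn -0.1 or 179.9 th -0.1 j6 109
```

The fingers were still closing when I lifted, so I missed the stamp. I'll open, re-measure and retry.

```bash
python3 -m pendant '[[0,0,0,-20,0],[0,0,0,-40,0],[0,-35,0,-80,0],[0,-66,0,-110,0],[0,-66,0,-150,0],[0,-66,0,-154,0],[0,-66,0,-154,0],[0,-66,0,-154,0],[0,-66,0,-154,0],[0,-66,0,-154,0]]'; python3 -c "
from h import *
v=look('wrist',['stamp'])['stamp']
go(v[0],v[1],.058,0)"
```

```text
time: 38.63
ee_pos: [0.3494, 0.1942, 0.2513]
ee_rot: [1.0, -0.001, -0.001, 0.0]
ft_force: [-0.8, -1.0, 0.3]
opening: 0.0626
gripper_force: 0.0
stamp p 0.81 [224.0, 72.0, 289.0, 122.0] [0.4165 0.1943] x-axis deg 16.3 IoU 0.972
shift [ 67.4  -0.4 193.4] turn -0.1 or 179.9 th -0.1 j6 113
```

Stamp undisturbed. I'll regrasp with a full closing time.

```bash
python3 -m pendant '[[60,35,0,0,0],[60,66,0,20,0],[60,66,0,55,0],[60,66,0,95,0],[60,66,0,130,0],[60,66,0,165,0],[60,66,0,188,0],[60,66,0,194,0],[60,66,0,194,0],[60,66,0,194,0]]'
python3 -m pendant '[[255,0,0,0,0],[255,0,0,0,0],[255,0,0,0,0],[255,0,0,0,0],[255,0,0,0,0],[255,0,0,0,0],[255,0,0,0,0],[255,0,0,0,0],[255,0,0,0,0],[255,0,0,0,0]]' 15
python3 -c "
from h import *
go(.6405,.006,.15,73)"
```

```text
time: 39.57
ee_pos: [0.4161, 0.1944, 0.0592]
ee_rot: [1.0, -0.001, 0.0, -0.0]
ft_force: [0.5, 0.5, -0.4]
opening: 0.0712
gripper_force: 0.0
time: 40.4
ee_pos: [0.4158, 0.1943, 0.0587]
ee_rot: [1.0, -0.001, 0.0, -0.0]
ft_force: [-0.3, -0.1, 3.7]
opening: 0.0284
gripper_force: 15.0
shift [225.1 187.8 -91.2] turn -73.1 or 106.9 th -0.1 j6 109
```

```bash
python3 -m pendant '[[255,0,0,-35,0],[255,0,20,-70,-7],[255,10,45,-91,-14],[255,35,70,-91,-21],[255,60,95,-91,-28],[255,90,120,-91,-35],[255,120,145,-91,-42],[255,150,165,-91,-49],[255,180,180,-91,-56],[255,205,188,-91,-63]]'
python3 -m pendant '[[255,0,0,0,0],[255,0,0,0,0],[255,0,0,0,0],[255,0,0,0,0],[255,0,0,0,0],[255,0,0,0,0],[255,0,0,0,0],[255,0,0,0,0],[255,0,0,0,0],[255,0,0,0,0]]'
python3 -c "
from h import *
go(.6405,.006,.06,73)"
```

```text
time: 41.23
ee_pos: [0.6219, 0.0037, 0.1492]
ee_rot: [0.852, 0.523, -0.0, 0.0]
ft_force: [0.7, 0.3, -1.3]
opening: 0.0284
gripper_force: 15.0
time: 42.07
ee_pos: [0.6203, 0.0059, 0.1497]
ee_rot: [0.853, 0.522, -0.0, 0.0]
ft_force: [-0.4, -0.1, -1.6]
opening: 0.0286
gripper_force: 15.0
shift [ 9.3 18.  89.7] turn -10.1 or 169.9 th 62.9 j6 23
```

```bash
python3 -m pendant '[[255,9,18,0,-5],[255,9,18,20,-10],[255,9,18,50,-10],[255,9,18,75,-10],[255,9,18,85,-10],[255,9,18,89,-10],[255,9,18,90,-10],[255,9,18,90,-10],[255,9,18,90,-10],[255,9,18,90,-10]]'
python3 -c "
from h import *
go(.6405,.006,.059,73)"
```

```text
time: 42.9
ee_pos: [0.6411, 0.0056, 0.061]
ee_rot: [0.805, 0.594, 0.001, 0.001]
ft_force: [-0.5, 0.2, -1.8]
opening: 0.0284
gripper_force: 15.0
shift [ 0.2 -0.7  2. ] turn -0.1 or 179.9 th 72.9 j6 13
```

```bash
python3 -m pendant '[[255,0,0,1,0],[255,0,0,2,0],[255,0,0,2,0],[200,0,0,2,0],[150,0,0,2,0],[100,0,0,2,0],[60,0,0,2,0],[60,0,0,2,0],[60,0,0,2,0],[60,0,0,2,0]]'
python3 -m pendant '[[60,0,0,-20,0],[60,0,0,-50,0],[60,0,0,-90,0],[60,0,0,-130,0],[60,-30,0,-170,0],[60,-70,0,-190,0],[60,-70,0,-190,0],[60,-70,0,-190,0],[60,-70,0,-190,0],[60,-70,0,-190,0]]'
python3 -m pendant '[[60,0,0,0,0],[60,0,0,0,0],[60,0,0,0,0],[60,0,0,0,0],[60,0,0,0,0],[60,0,0,0,0],[60,0,0,0,0],[60,0,0,0,0],[60,0,0,0,0],[60,0,0,0,0]]'
python3 -c "
from h import *
look('wrist',['stamp'])
print(bot.boxes_of('wrist','tape_roll'),tool()[2]['ft_force'])
go(.4,-.2,.25,73)"
```

```text
time: 43.73
ee_pos: [0.6404, 0.0057, 0.0576]
ee_rot: [0.804, 0.594, -0.0, -0.0]
ft_force: [-0.6, -0.5, 0.7]
opening: 0.064
gripper_force: 0.0
time: 44.57
ee_pos: [0.6195, -0.0602, 0.246]
ee_rot: [0.804, 0.594, -0.001, -0.001]
ft_force: [0.1, 0.0, -0.5]
opening: 0.0712
gripper_force: 0.0
time: 45.4
ee_pos: [0.6198, -0.0613, 0.2477]
ee_rot: [0.805, 0.594, 0.0, 0.0]
ft_force: [-1.2, -0.1, 0.7]
opening: 0.0713
gripper_force: 0.0
stamp p 0.92 [226.0, 68.0, 287.0, 120.0] [0.6421 0.0052] x-axis deg 89.1 IoU 0.969
[{'extent': [265.8, 193.3, 318.0, 255.1], 'p': 0.68}, {'extent': [248.1, 177.7, 330.0, 251.6], 'p': 0.59}] [ 0.38670946  0.05404011 -0.41460556]
shift [-197.3 -169.2   -2.4] turn -0.1 or 179.9 th 72.9 j6 7
```

Stamp stands upright at (0.642, 0.005), as planned. I'll retreat, do a last numeric check from the top camera and hand in.

```bash
python3 -m pendant '[[60,-22,-19,0,0],[60,-44,-38,0,0],[60,-66,-57,0,0],[60,-88,-76,0,0],[60,-110,-95,0,0],[60,-132,-114,0,0],[60,-154,-133,0,0],[60,-176,-152,0,0],[60,-197,-169,0,0],[60,-197,-169,0,0]]'
python3 -c "
from h import *
look('top',['stamp','tape_roll','carton_large','carton_small'],{'tape_roll':.004,'carton_large':.03,'carton_small':.115})
c=cal('top')
for t in ('pen_cup','stapler','glue_stick'): print(t,[(round(d['p'],2),np.round(d['extent']).tolist()) for d in bot.boxes_of('top',t)][:2])
print(bot.hand_in())"
```

```text
time: 46.38
ee_pos: [0.3976, -0.2012, 0.2478]
ee_rot: [0.805, 0.593, -0.0, -0.0]
ft_force: [-0.1, 0.0, 0.8]
opening: 0.0712
gripper_force: 0.0
stamp p 0.52 [260.0, 142.0, 275.0, 169.0] [0.6453 0.007 ] x-axis deg 88.9 IoU 0.905
tape_roll p 0.63 [309.0, 144.0, 331.0, 168.0] [ 0.6393 -0.1508] x-axis deg 159.2 IoU 0.454
carton_large p 0.84 [190.0, 145.0, 239.0, 162.0] [0.6453 0.1629] x-axis deg 178.6 IoU 0.911
carton_small p 0.75 [262.0, 147.0, 271.0, 166.0] [0.6201 0.0088] x-axis deg 88.6 IoU 0.575
carton_small p 0.6 [199.0, 138.0, 226.0, 157.0] [0.6409 0.167 ] x-axis deg 178.6 IoU 0.575
pen_cup [(0.85, [379.0, 114.0, 417.0, 142.0])]
stapler [(0.77, [123.0, 128.0, 161.0, 168.0])]
glue_stick [(0.66, [259.0, 195.0, 283.0, 197.0])]
the job is handed in; nothing more can be done
None
```

The job is done and handed in at about 46 s: the cartons are stacked centred on the scale, the tape roll lies on the cork mat, and the stamp stands upright midway between them; the pen cup, stapler and glue stick were not touched.

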